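# Lid the nut chopper and hold its dial on full

### The arm

A 7-joint arm with a two-finger parallel gripper is mounted at the origin on the work surface. World frame = base frame: x ahead of the robot, y to its left, z up, the work surface at z = 0. Lengths are in m, angles in rad, forces in N, time in s.
With the tool pointing down it reaches from about 0.425 to 0.95 m from the base axis. Payload 4.7 kg.
Tool frame: the origin (TCP) lies at the very end of the fingers, on their centre line; the grasp point (between the pads) lies 19 mm behind it; z points along the fingers, y is the line along which they close (so a half turn about z gives the same grasp; the last joint's range is limited). The gripper opens to 87 mm and grips with 3 to 60 N. Pads are 19 mm wide; open, the fingers measure 117 mm over their backs; the gripper's body (75 mm by 190 mm) begins 51 mm behind the grasp point.
Start: joints at [-1.242, 0.469, -0.049, 1.532, 0.024, 1.141, -0.082], TCP at [0.236, 0.632, 0.223] pointing down, gripper open.
Joint ranges: [-2.59, 2.59], [-0.33, 1.99], [-1.39, 1.29], [0.1, 2.45], [-1.04, 4.18], [0.21, 1.99], [-2.66, 2.66]. Speed limits (rad/s): [2.57, 2.57, 3.14, 3.14, 3.14, 3.14, 3.14].

### API

Orientations are given as a unit quaternion [w, x, y, z].
In Python, from bench import * gives the robot as it stands. The module is installed in compiled form; this text tells all that it offers.
- The arm moves only by the shell command python3 -m jog 'ROWS' [FORCE]. ROWS is JSON, a list of rows, each an object with "hand": the closure, from -1 (fully open) to 1 (shut); "slide": the shift along the tool's x, y, z in mm, a list of three; "rot": the turn, a rotation vector about the tool's x, y, z in rad, a list of three. A call has exactly 10 rows; each row shifts and turns the commanded pose from where the row before left it, along the tool's axes as they then stand; what a row does not reach is not made up. A row lasts 1/10 s, in which the tool goes at most 50 mm and 8.59 degrees, less where a joint would pass 70% of its speed; a pose out of reach is approached as far as the arm can. A call with a gripper value outside its range is refused whole. The fingers move at their own pace and stop on an object; FORCE is the grip in N (left out, the last holds). Time passes only in rows, so rows that do not move let the fingers close, or fill a call up. It gives the time, the measured TCP pose, the force, the opening and the grip force at its end, in the units of the state.
- read_state(): the state, without advancing time (a new reading comes with each control period).
- grab_frame(name): name is "scene" or "top"; returns the picture (400x640x3 uint8, blue, green, red); there is no depth.
- get_calibration(name): a dict with "K" (3x3 intrinsics, pixels), "T" (4x4, takes a point from camera to world coordinates). Camera axes: x right, y down, z forward; pixel columns grow to the right and rows downward; lengths in m; the calibration is good to about 2 mm. A picture is of the moment at which its call begins. get_calibration takes no time and is no camera call.
- job_done(): hands the job in; it is judged then, once.
The state is a dict: "time": time; "q": joint angles; "dq": joint speeds; "tau": joint torques, N m; "position": TCP position; "orientation": TCP orientation; "contact_force": force on the tool from outside, world axes, zero at the start; "ft_torque": the same for the moment, N m; "grip_width": opening from 0.0 (shut) to 1.0 (fully open); "grasp_force": force on a finger pad.
Only numpy, scipy, OpenCV 4.12 (cv2) and the standard library are available. Lean on these libraries where they do the work, as an engineer would, in place of code of your own. Each camera call takes 0.05 s, during which the arm holds its last target. There are 200 camera calls.

### The job

Put the blue lid on the chopper: lower it into the round seat over the bowl with its orange lug in the notch, lying flat and fully home, and let go of it. Only then turn the dial clockwise from off, past settings one and two, to setting three (three orange dots), and hold it there against its spring; the job ends with you still holding the dial at three. Leave the mug, the nut jar and the pepper mill where they stand.

Things in the scene. Friction and masses are not known exactly. Their poses are not given: they have to be found in the camera images.
- chopper: Compact chopper, fixed, white, 180 (x) x 310 (y) x 115 mm high, flat top (the deck); origin under its centre at counter level, z up, yaw within 0.3 rad of the world's. A steel bowl is sunk in the deck at the +y end (axis x 0, y +65 mm); the grey console with the dial is at the -y end (axis x 0, y -82 mm). Chopper and board may trade places
- lid_seat (a point): Centre of the lid seat, on the ledge that carries the lid, 12 mm below the deck (103 mm above the counter); axes as chopper. Round recess 121 mm across, 12 mm deep; in its -y side (towards the dial, between two orange marks) a notch 26 mm wide, as deep as the seat, runs out to 74 mm from the centre
- lid: Loose blue lid, 116 mm across, 14 mm thick, about 140 g; origin at the centre of its underside, z up. Orange lug, 18 mm wide, along its -y to 71 mm from the centre. On top a black bar handle 60 mm long (y), 16 wide (x), 28 tall (z 14 to 42 mm). Starts on the board, 18 mm above the counter. Seated: origin at lid_seat, axes along the chopper's
- lid_grip (a point): Point to grip the lid: on its axis in the black bar handle, 37 mm above the underside; axes as lid (bar along y, so fingers close along x)
- dial (a joint): Dial angle, rad: 0 at off, growing clockwise seen from above. Settings one, two, three at 0.36, 0.72, 1.08; stop at 1.14. A spring (0.07 Nm at off, 0.13 at the stop) returns it to off wherever it is let go; a roller clicks over crests at 0.18, 0.54, 0.90 (up to 0.05 Nm more), which do not hold it
- dial_grip (a point): Grip point on the vertical dial axis, 38 mm above the deck (153 above the counter), in a black bar grip 56 mm long (point x), 16 wide (y), 28 tall, top 43 above the deck, pointer end to -x; it stands on a round steel dial plate 64 mm across, top 15 mm above the deck. Turns with the dial: yaw from the chopper's axes is 0.57 at off, 0.57 - q at dial angle q
- dial_pointer (a point): Pointer end of the bar grip (orange line), 28 mm from the dial axis, 43 mm above the deck (top edge of the bar)
- board: Fixed wooden chopping board 240 (x) x 200 (y) x 18 mm; origin under its centre; the lid starts on it
- mug: Blue mug, 82 mm across, 95 mm tall, handle to its +y; a bystander; origin under its centre
- nut_jar: Amber nut jar with steel cap, 72 mm across, 115 mm tall; a bystander; origin under its centre
- mill: Dark wooden pepper mill, 52 mm across, 138 mm tall; a bystander; origin under its centre
Mind the look-alikes: they are no part of the job. There is more than one size of the lid; the job needs the smallest.

How it is judged:
By the outcome, as a careful person would: the job done as asked, in the order asked, and still so for the second after the job is handed in, while the arm keeps its last pose, push and grip.
It also fails if it takes over 64 s, if anything falls off the work surface, if the arm or the gripper's body presses on something with over 40 N, if the wrist force passes 120 N, or if a joint passes its speed limit or range.

## Working session

There is one attempt and no reset: what is moved stays moved. The work goes in short steps, Python scripts to look and compute and a shell command to move; the robot and the scene stay as the last step left them, time stands still between calls to the robot, and variables do not carry over. Pictures are saved under pics/ and viewed, at most 10 in all, crops included, and the job is handed in when it is done.

```bash
mkdir -p pics; python3 - <<'E'
from bench import *
import cv2,numpy as np
for n in("scene","top"):
    cv2.imwrite(f"pics/{n}0.png",grab_frame(n)); c=get_calibration(n); print(n,np.round(c["K"],1).tolist(),np.round(c["T"],3).tolist())
s=read_state(); print(s["time"],s["position"],s["orientation"],s["grip_width"])
E
```

```text
scene [[492.0, 0.0, 321.1], [0.0, 492.0, 204.2], [0.0, 0.0, 1.0]] [[0.847, 0.283, -0.449, 1.146], [0.531, -0.457, 0.714, -1.101], [-0.003, -0.843, -0.538, 0.86], [0.0, 0.0, 0.0, 1.0]]
top [[449.4, 0.0, 321.4], [0.0, 449.4, 194.3], [0.0, 0.0, 1.0]] [[0.019, -0.984, 0.176, 0.297], [-1.0, -0.018, 0.003, -0.099], [0.0, -0.176, -0.984, 1.352], [0.0, 0.0, 0.0, 1.0]]
0.1 [0.23619459 0.63177306 0.22160548] [-1.31722890e-04  1.77943847e-01  9.84040269e-01 -8.47793620e-04] 1.001764067660421
```

View pics/scene0.png

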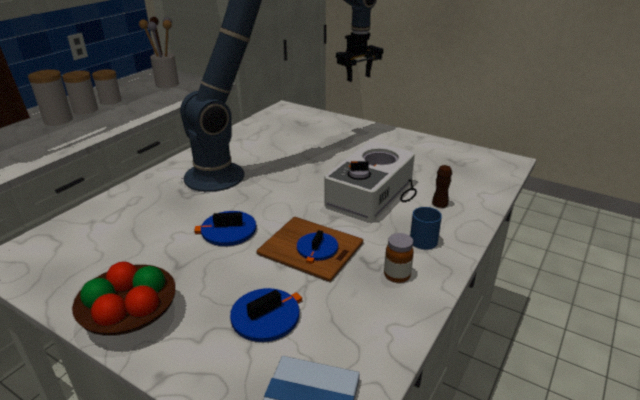

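View pics/top0.png

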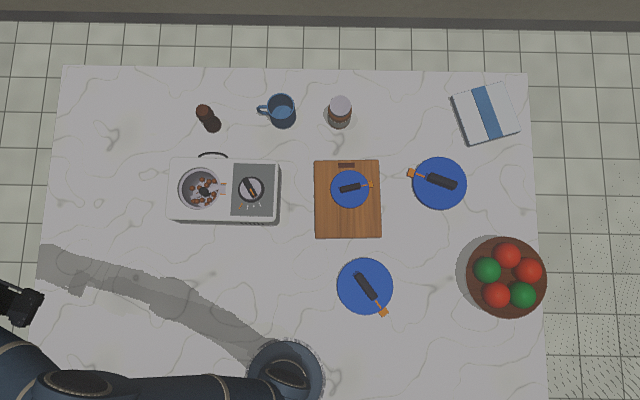

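The scene picture shows the arm, chopper, board and bystanders. Lid candidates in the top picture are the one on the board (350,189), a bigger one at (440,183) and another at (366,286). I choose the smallest, on the board, and check it close up together with the chopper.

```bash
cat > h.py <<'E'
import cv2,numpy as np
from bench import *
C={n:get_calibration(n) for n in("scene","top")}
def ray(n,p):
    K,T=np.array(C[n]["K"]),np.array(C[n]["T"]); d=T[:3,:3]@np.linalg.solve(K,[p[0],p[1],1.]); return T[:3,3],d/np.linalg.norm(d)
def plane(n,p,z):
    o,d=ray(n,p); return o+d*(z-o[2])/d[2]
def tri(ps,pt):
    (o1,d1),(o2,d2)=ray("scene",ps),ray("top",pt)
    s=np.linalg.lstsq(np.c_[d1,-d2],o2-o1,rcond=None)[0]; a,b=o1+d1*s[0],o2+d2*s[1]
    return (a+b)/2,np.linalg.norm(a-b)
def proj(n,P):
    K,T=np.array(C[n]["K"]),np.array(C[n]["T"]); c=K@(T[:3,:3].T@(np.array(P)-T[:3,3])); return c[:2]/c[2]
E
python3 - <<'E'
import cv2,numpy as np
t=cv2.imread("pics/top0.png");s=cv2.imread("pics/scene0.png")
r=lambda im,x,y,w,h,k:cv2.resize(im[y:y+h,x:x+w],None,fx=k,fy=k,interpolation=cv2.INTER_CUBIC)
a=r(t,160,145,130,85,3);b=r(t,310,155,130,85,3) 
c=r(s,315,140,130,85,3);d=r(s,255,205,130,85,3)
cv2.imwrite("pics/c1.png",np.vstack([np.hstack([a,b]),np.hstack([c,d])]))
E
```

```text
(no output)
```

View pics/c1.png

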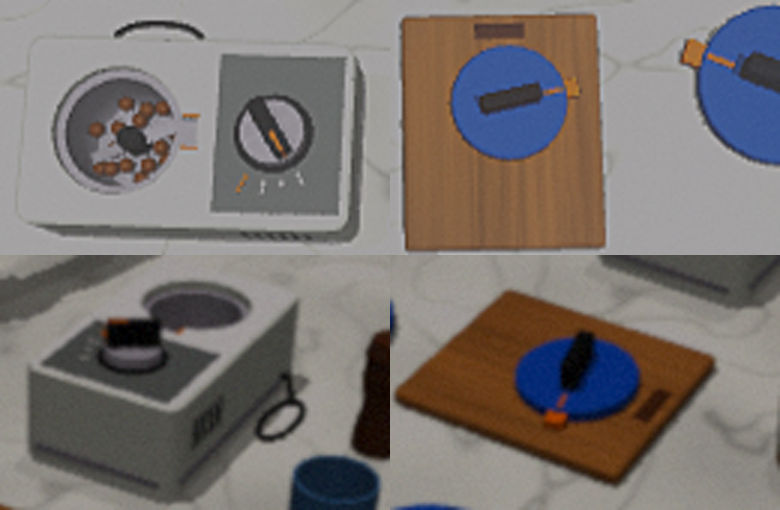

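The crops show the small lid on the board with its lug pointing right (-y) and slightly up. The chopper's seat is at (200,188), with orange notch marks at (223,188). The dial is at (251,189). The choice is confirmed, so I measure next.

```bash
python3 - <<'E'
from h import *
t=cv2.imread("pics/top0.png");s=cv2.imread("pics/scene0.png")
def blob(im,n,box,lo,hi):
    x0,y0,x1,y1=box; m=cv2.inRange(cv2.cvtColor(im,cv2.COLOR_BGR2HSV),lo,hi); z=np.zeros_like(m); z[y0:y1,x0:x1]=m[y0:y1,x0:x1]
    k,l,st,ce=cv2.connectedComponentsWithStats(z); i=1+np.argmax(st[1:,4]); m=np.uint8(l==i); c=max(cv2.findContours(m,0,1)[0],key=cv2.contourArea)
    print(n,"area",st[i,4],"cen",ce[i].round(2)); return c,ce[i]
bl=((105,120,40),(130,255,255))
ct,_=blob(t,"lid top",(320,160,385,220),*bl); et=cv2.fitEllipse(cv2.convexHull(ct)); print(et)
cs,_=blob(s,"lid sc",(290,225,345,265),*bl); es=cv2.fitEllipse(cv2.convexHull(cs)); print(es)
print("lid tri",tri(es[0],et[0]),"plane .032",plane("top",et[0],.032))
dk=((0,0,0),(179,255,62))
hc,hcen=blob(t,"handle top",(335,178,366,197),*dk); r=cv2.minAreaRect(hc);print(r)
hs,hscen=blob(s,"handle sc",(305,225,330,255),(0,0,0),(179,255,45)); print(cv2.minAreaRect(hs))
print("handle tri",tri(hscen,hcen), "plane .055",plane("top",hcen,.055))
b=[plane("top",p,.055)[:2] for p in cv2.boxPoints(r)]; v=max((b[1]-b[0],b[2]-b[1]),key=np.linalg.norm); print("handle len,yaw dir",np.linalg.norm(v),np.arctan2(v[1],v[0]))
og=((5,110,80),(22,255,255))
_,l=blob(t,"lug",(368,178,378,192),*og); L=plane("top",l,.032); c0=plane("top",et[0],.032); d=L-c0; print("lug",L,np.linalg.norm(d),"lid yaw",np.arctan2(d[1],d[0])+np.pi/2)
# radial edge circles
g=cv2.cvtColor(t,cv2.COLOR_BGR2GRAY).astype(np.float32)
def circ(n,c,r0,r1,z,sign,skip=()):
    c=np.array(c,float)
    for _ in range(3):
        P=[]
        for a in np.arange(0,2*np.pi,.05):
            if any(lo<np.degrees(a)<hi for lo,hi in skip): continue
            rr=np.arange(r0,r1,.1); x=(c[0]+rr*np.cos(a)).astype(np.float32); y=(c[1]+rr*np.sin(a)).astype(np.float32)
            q=cv2.remap(cv2.GaussianBlur(g,(0,0),.7),x[None],y[None],cv2.INTER_LINEAR)[0]; dq=np.gradient(q)*sign
            i=np.argmax(dq); P.append((x[i],y[i]))
        W=np.array([plane("top",p,z)[:2] for p in P])
        k=np.ones(len(W),bool)
        for _ in range(5):
            A=np.c_[2*W,np.ones(len(W))]; s_=np.linalg.lstsq(A[k],(W**2).sum(1)[k],rcond=None)[0]; R=np.sqrt(s_[2]+s_[0]**2+s_[1]**2)
            e=abs(np.linalg.norm(W-s_[:2],axis=1)-R); k=e<max(.0015,2*np.median(e))
        c=proj("top",[s_[0],s_[1],z])
    print(n,"c",s_[:2].round(4),"R",R.round(4),"px",c.round(2),"inl",k.sum(),len(k)); return s_[:2]
S=circ("seat",(200.5,188.3),19,25,.115,1,[(0,30),(330,360)])
D=circ("dial plate",(251,189),9,15,.130,1)
v=S-D; print("dist",np.linalg.norm(v),"yaw",np.arctan2(v[1],v[0])-np.pi/2)
# console
m=cv2.inRange(t,(95,95,95),(150,150,150));z=np.zeros_like(m);z[155:225,228:285]=m[155:225,228:285]
h=cv2.convexHull(max(cv2.findContours(cv2.morphologyEx(z,cv2.MORPH_OPEN,np.ones((3,3))),0,1)[0],key=cv2.contourArea)); r=cv2.minAreaRect(h); print("console",r)
b=[plane("top",p,.115)[:2] for p in cv2.boxPoints(r)]; print(np.round(b,4).tolist())
for i in range(2): v=b[i+1]-b[i]; print(np.linalg.norm(v),np.arctan2(v[1],v[0]))
# dial bar
bc,bcen=blob(t,"bar",(240,175,263,203),(0,0,0),(179,255,70)); print(cv2.minAreaRect(bc)); print("bar",plane("top",bcen,.155))
E
```

```text
lid top area 960 cen [349.04 188.92]
((349.24652099609375, 188.5905303955078), (37.147945404052734, 37.96937942504883), 101.08424377441406)
lid sc area 730 cen [317.3  246.24]
((317.0284423828125, 245.70404052734375), (26.971670150756836, 41.08699035644531), 90.23987579345703)
lid tri (array([ 0.55256187, -0.17850616,  0.02310004]), np.float64(0.0007526980085772139)) plane .032 [ 0.55115104 -0.17774614  0.032     ]
handle top area 94 cen [349.74 187.19]
((349.5524597167969, 187.22291564941406), (5.840502738952637, 20.327241897583008), 76.75948333740234)
handle sc area 142 cen [317.04 239.94]
((317.10003662109375, 239.80003356933594), (8.049844741821289, 20.124608993530273), 26.56505012512207)
handle tri (array([ 0.55290114, -0.17873219,  0.04342082]), np.float64(0.0007486797284394654)) plane .055 [ 0.55093534 -0.17780043  0.055     ]
handle len,yaw dir 0.06003904543524212 -1.3173036017252715
lug area 128 cen [372.84 184.23]
lug [ 0.5657745  -0.24832392  0.032     ] 0.07207682342648633 lid yaw 0.2043055755820733
seat c [0.5339 0.2499] R 0.0578 px [198.52 186.29] inl 73 106
dial plate c [0.5262 0.1012] R 0.0371 px [250.56 188.95] inl 116 126
dist 0.14890155413419903 yaw -0.051706897639056004
console ((252.4737548828125, 189.4986114501953), (42.625213623046875, 53.29465866088867), 3.012787342071533)
[[0.4545, 0.1579], [0.6064, 0.1582], [0.6021, 0.0374], [0.4504, 0.0396]]
0.1518901755574915 0.0020749301868393027
0.12084927138656273 -1.60620011499791
bar area 200 cen [250.84 188.44]
((251.0, 189.0), (24.0, 22.0), 90.0)
bar [0.52291425 0.09643548 0.155     ]
```

```bash
python3 - <<'E'
import cv2,numpy as np
t=np.mean([cv2.imread("pics/top0.png")],0).astype(np.uint8)
a=cv2.resize(t[150:230,163:288],None,fx=6.4,fy=6.4,interpolation=cv2.INTER_CUBIC)
for i in range(0,125,10): cv2.line(a,(int(i*6.4),0),(int(i*6.4),8),(0,0,255),1)
for i in range(0,80,10): cv2.line(a,(0,int(i*6.4)),(8,int(i*6.4)),(0,0,255),1)
cv2.imwrite("pics/c2.png",a)
E
```

```text
(no output)
```

View pics/c2.png

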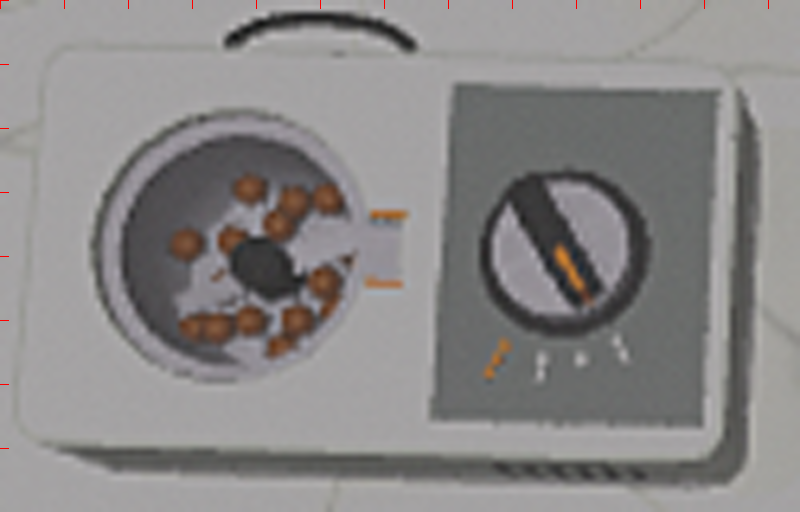

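```bash
python3 - <<'E'
from h import *
from scipy.optimize import least_squares
t=cv2.imread("pics/top0.png"); u=lambda x,y:((x+.5)/6.4-.5+163,(y+.5)/6.4-.5+150)
W=lambda x,y,z:plane("top",u(x,y),z)[:2]
for n,a,b,o in (("consL",(455,85),(432,418),0),("consR",(720,90),(703,425),0),("consT",(455,85),(720,90),1),("consB",(432,418),(703,427),1),("deckT",(60,47),(720,68),1),("deckB",(40,440),(700,462),1)):
    d=W(*b,.115)-W(*a,.115); ang=np.arctan2(d[1],d[0]); print(n,"len",np.linalg.norm(d).round(4),"yaw",((ang+np.pi/4)%(np.pi/2)-np.pi/4).round(4))
g=cv2.GaussianBlur(cv2.cvtColor(t,cv2.COLOR_BGR2GRAY).astype(np.float32),(0,0),.6)
def sub(n,img,c,r0,r1,z,sign,angs,Rfix=None):
    P=[]
    for a in np.radians(angs):
        rr=np.arange(r0,r1,.1); x=(c[0]+rr*np.cos(a)).astype(np.float32);y=(c[1]+rr*np.sin(a)).astype(np.float32)
        q=cv2.remap(img,x[None],y[None],cv2.INTER_CUBIC)[0]; dq=np.gradient(q)*sign; i=np.argmax(dq)
        P.append(plane("top",(x[i],y[i]),z)[:2])
    P=np.array(P)
    f=lambda p:np.linalg.norm(P-p[:2],axis=1)-(Rfix or p[2])
    r=least_squares(f,[*P.mean(0),.05],loss="soft_l1",f_scale=.001); print(n,r.x.round(4),"rms",np.sqrt(np.median(f(r.x)**2)).round(5)); return r.x[:2]
left=np.arange(110,275,4)
S=sub("seat left arc",g,(198.7,187.9),19.8,23.5,.115,1,left,.0605); sub("seat left free",g,(198.7,187.9),19.8,23.5,.115,1,left)
ba=t.astype(np.float32); ba=cv2.GaussianBlur(ba[:,:,0]-ba[:,:,1],(0,0),.6)  # lilac vs white
al=[*range(35,325,4)]
S2=sub("seat lilac",ba,(198.7,187.9),19.5,23.5,.115,-1,al,.0605); sub("seat lilac free",ba,(198.7,187.9),19.5,23.5,.115,-1,al)
print("seat by eye",W(231,245.5,.115),"marks mid",W(386.5,249.5,.115))
al=range(0,360,4)
for z in(.115,.13):sub("dial ring",g,(250.87,189.1),11.5,15,z,1,al)
sub("plate inner",g,(250.87,189.1),9.5,12.9,.13,-1,[*range(-40,40,4),*range(75,220,4)])
# orange marks
hs=cv2.cvtColor(t,cv2.COLOR_BGR2HSV); m=cv2.inRange(hs,(8,90,90),(22,255,255)); z=np.zeros_like(m); z[178:200,218:228]=m[178:200,218:228]
k,l,st,ce=cv2.connectedComponentsWithStats(z); print([(st[i,4],ce[i].round(2)) for i in range(1,k)])
# lid lug & pointer
m=cv2.inRange(hs,(12,170,120),(22,255,255)); 
for n,(x0,y0,x1,y1) in dict(lug=(360,175,382,195),ptr=(240,180,262,203)).items():
    z=np.zeros_like(m); z[y0:y1,x0:x1]=m[y0:y1,x0:x1];k,l,st,ce=cv2.connectedComponentsWithStats(z); print(n,[(st[i].tolist(),ce[i].round(2)) for i in range(1,k)])
E
```

```text
consL len 0.1485 yaw -0.0143
consR len 0.1493 yaw -0.0127
consT len 0.1173 yaw -0.0008
consB len 0.1176 yaw -0.0149
deckT len 0.293 yaw -0.0141
deckB len 0.2859 yaw -0.0149
seat left arc [0.5294 0.2502 0.05  ] rms 0.00042
seat left free [0.5292 0.2484 0.062 ] rms 0.00023
seat lilac [0.5286 0.2466 0.05  ] rms 0.00133
seat lilac free [0.5288 0.2482 0.0587] rms 0.0004
seat by eye [0.52918395 0.24919847] marks mid [0.52866738 0.18101737]
dial ring [0.5288 0.1037 0.0374] rms 0.00044
dial ring [0.526  0.1012 0.0369] rms 0.00044
plate inner [0.5275 0.1027 0.0297] rms 0.00035
[(np.int32(6), array([223.5, 183. ])), (np.int32(6), array([222.5, 194. ]))]
lug [([368, 181, 5, 6, 19], array([370.21, 183.79])), ([363, 185, 2, 1, 2], array([363.5, 185. ]))]
ptr [([250, 189, 4, 6, 7], array([251.29, 191.29]))]
```

```bash
python3 -m jog '[{"hand":-1,"slide":[0,0,0],"rot":[0,0,0.14]},{"hand":-1,"slide":[0,0,0],"rot":[0,0,0.14]},{"hand":-1,"slide":[0,0,0],"rot":[0,0,0.14]},{"hand":-1,"slide":[0,0,0],"rot":[0,0,0.14]},{"hand":-1,"slide":[0,0,0],"rot":[0,0,0.14]},{"hand":-1,"slide":[0,0,0],"rot":[0,0,0.14]},{"hand":-1,"slide":[0,0,0],"rot":[0,0,0.123]},{"hand":-1,"slide":[-30,4,0],"rot":[0,0,0]},{"hand":-1,"slide":[-45,5,0],"rot":[0,0,0]},{"hand":-1,"slide":[-45,5,0],"rot":[0,0,0]}]' 25
cat > st.py <<'E'
import sys
from h import *
# usage: st.py x y z yaw(closing dir) : remaining slide in tool axes and rot z
s=read_state(); w,x,y,z=s["orientation"]
from scipy.spatial.transform import Rotation as Ro
R=Ro.from_quat([x,y,z,w]).as_matrix(); p=np.array(s["position"]); yaw=np.arctan2(R[1,1],R[0,1])
print("t",round(s["time"],2),"p",p.round(4),"yaw y",yaw.round(4),"zaxis",R[:,2].round(4),"F",np.round(s["contact_force"],1),"w",round(s["grip_width"]*87,1),"g",round(s["grasp_force"],1),"q7",round(s["q"][6],2))
if len(sys.argv)>3:
    g=np.array(list(map(float,sys.argv[1:5])))
    print("slide mm",(R.T@(g[:3]-p)*1000).round(1),"rotz",-((g[3]-yaw+np.pi/2)%np.pi-np.pi/2))
E
python3 st.py 0.551 -0.178 0.2 0.25
python3 -c "
from h import *
print('seat',tri((380.7,156.7),(198.7,187.9)))"
```

```text
time: 1.1
position: [0.2795, 0.5181, 0.2217]
orientation: [0.0, 0.613, 0.79, -0.001]
contact_force: [1.0, -0.7, 0.7]
grip_width: 0.998
grasp_force: 0.0
t 1.1 p [0.2795 0.5181 0.2217] yaw y 0.2515 zaxis [-2.0e-04 -1.2e-03 -1.0e+00] F [ 1.  -0.7  0.7] w 86.8 g 0.0 q7 -0.83
slide mm [-741.8   89.7   22.5] rotz 0.0015285574976029448
seat (array([0.53103941, 0.25132729, 0.10852638]), np.float64(0.0012461180766081892))
```

```bash
python3 -m jog '[{"hand":-1,"slide":[-47,6,0],"rot":[0,0,0]},{"hand":-1,"slide":[-47,6,0],"rot":[0,0,0]},{"hand":-1,"slide":[-47,6,0],"rot":[0,0,0]},{"hand":-1,"slide":[-47,6,0],"rot":[0,0,0]},{"hand":-1,"slide":[-47,6,0],"rot":[0,0,0]},{"hand":-1,"slide":[-47,6,0],"rot":[0,0,0]},{"hand":-1,"slide":[-47,6,0],"rot":[0,0,0]},{"hand":-1,"slide":[-47,6,0],"rot":[0,0,0]},{"hand":-1,"slide":[-47,6,0],"rot":[0,0,0]},{"hand":-1,"slide":[-47,6,0],"rot":[0,0,0]}]' >/dev/null
python3 -m jog '[{"hand":-1,"slide":[-47,5,0],"rot":[0,0,0]},{"hand":-1,"slide":[-47,5,0],"rot":[0,0,0]},{"hand":-1,"slide":[-47,5,0],"rot":[0,0,0]},{"hand":-1,"slide":[-47,5,0],"rot":[0,0,0]},{"hand":-1,"slide":[-47,5,0],"rot":[0,0,0]},{"hand":-1,"slide":[-37,5,20],"rot":[0,0,0]},{"hand":-1,"slide":[0,0,20],"rot":[0,0,0]},{"hand":-1,"slide":[0,0,20],"rot":[0,0,0]},{"hand":-1,"slide":[0,0,10],"rot":[0,0,0]},{"hand":-1,"slide":[0,0,0],"rot":[0,0,0]}]' >/dev/null
python3 st.py 0.551 -0.178 0.036 0.25
```

```text
t 3.1 p [ 0.5493 -0.1766  0.151 ] yaw y 0.2503 zaxis [-3.4e-03  7.0e-04 -1.0e+00] F [0.9 0.2 0.3] w 86.7 g 0.0 q7 0.77
slide mm [ -2.    1.6 115. ] rotz 0.0003193152037437308
```

```bash
python3 -m jog '[{"hand":-1,"slide":[-1,1,20],"rot":[0,0,0]},{"hand":-1,"slide":[-1,0,25],"rot":[0,0,0]},{"hand":-1,"slide":[0,0,25],"rot":[0,0,0]},{"hand":-1,"slide":[0,0,20],"rot":[0,0,0]},{"hand":-1,"slide":[0,0,15],"rot":[0,0,0]},{"hand":-1,"slide":[0,0,8],"rot":[0,0,0]},{"hand":-1,"slide":[0,0,2],"rot":[0,0,0]},{"hand":-1,"slide":[0,0,0],"rot":[0,0,0]},{"hand":-1,"slide":[0,0,0],"rot":[0,0,0]},{"hand":-1,"slide":[0,0,0],"rot":[0,0,0]}]' >/dev/null
python3 st.py 0.551 -0.178 0.036 0.25
```

```text
t 4.1 p [ 0.5524 -0.179   0.0383] yaw y 0.2501 zaxis [ 1.5e-03 -1.0e-04 -1.0e+00] F [-0.4  0.3 -0.5] w 87.0 g 0.0 q7 0.88
slide mm [ 1.4 -1.1  2.3] rotz 5.247440433708839e-05
```

```bash
python3 -m jog '[{"hand":-1,"slide":[0,0,1],"rot":[0,0,0]},{"hand":1,"slide":[0,0,0],"rot":[0,0,0]},{"hand":1,"slide":[0,0,0],"rot":[0,0,0]},{"hand":1,"slide":[0,0,0],"rot":[0,0,0]},{"hand":1,"slide":[0,0,0],"rot":[0,0,0]},{"hand":1,"slide":[0,0,0],"rot":[0,0,0]},{"hand":1,"slide":[0,0,0],"rot":[0,0,0]},{"hand":1,"slide":[0,0,0],"rot":[0,0,0]},{"hand":1,"slide":[0,0,0],"rot":[0,0,0]},{"hand":1,"slide":[0,0,0],"rot":[0,0,0]}]' 30 >/dev/null
python3 st.py
```

```text
t 5.1 p [ 0.5519 -0.1789  0.0365] yaw y 0.25 zaxis [ 0.e+00  1.e-04 -1.e+00] F [ 0.2 -0.  -0.1] w 23.2 g 0.0 q7 0.88
```

```bash
python3 -m jog '[{"hand":1,"slide":[0,0,0],"rot":[0,0,0]},{"hand":1,"slide":[0,0,0],"rot":[0,0,0]},{"hand":1,"slide":[0,0,0],"rot":[0,0,0]},{"hand":1,"slide":[0,0,0],"rot":[0,0,0]},{"hand":1,"slide":[0,0,-10],"rot":[0,0,0]},{"hand":1,"slide":[0,0,-20],"rot":[0,0,0]},{"hand":1,"slide":[0,0,-20],"rot":[0,0,0]},{"hand":1,"slide":[0,0,-20],"rot":[0,0,0]},{"hand":1,"slide":[0,0,-20],"rot":[0,0,0]},{"hand":1,"slide":[0,0,-10],"rot":[0,0,0]}]' 30 >/dev/null
python3 st.py 0.529 0.249 0.215 -0.014
```

```text
t 6.1 p [ 0.5525 -0.1793  0.1386] yaw y 0.2498 zaxis [ 2.7e-03 -4.0e-04 -1.0e+00] F [ 0.2 -0.2 -2.2] w 15.8 g 30.0 q7 0.79
slide mm [420.7  83.3 -76.6] rotz 0.2638128992865161
```

```bash
python3 -m jog '[{"hand":1,"slide":[0,0,-20],"rot":[0,0,0.066]},{"hand":1,"slide":[0,0,-20],"rot":[0,0,0.066]},{"hand":1,"slide":[0,0,-20],"rot":[0,0,0.066]},{"hand":1,"slide":[0,0,-16],"rot":[0,0,0.066]},{"hand":1,"slide":[20,-2,0],"rot":[0,0,0]},{"hand":1,"slide":[38,-3,0],"rot":[0,0,0]},{"hand":1,"slide":[38,-3,0],"rot":[0,0,0]},{"hand":1,"slide":[38,-3,0],"rot":[0,0,0]},{"hand":1,"slide":[38,-3,0],"rot":[0,0,0]},{"hand":1,"slide":[38,-3,0],"rot":[0,0,0]}]' >/dev/null
python3 -m jog '[{"hand":1,"slide":[38,-3,0],"rot":[0,0,0]},{"hand":1,"slide":[38,-3,0],"rot":[0,0,0]},{"hand":1,"slide":[38,-3,0],"rot":[0,0,0]},{"hand":1,"slide":[38,-3,0],"rot":[0,0,0]},{"hand":1,"slide":[38,-3,0],"rot":[0,0,0]},{"hand":1,"slide":[20,-1,0],"rot":[0,0,0]},{"hand":1,"slide":[8,0,0],"rot":[0,0,0]},{"hand":1,"slide":[0,0,0],"rot":[0,0,0]},{"hand":1,"slide":[0,0,0],"rot":[0,0,0]},{"hand":1,"slide":[0,0,0],"rot":[0,0,0]}]' >/dev/null
python3 st.py 0.529 0.249 0.121 -0.014
python3 - <<'E'
from h import *
for n in("scene","top"): cv2.imwrite(f"pics/{n}1.png",grab_frame(n))
a,b=cv2.imread("pics/scene1.png"),cv2.imread("pics/top1.png")
r=lambda im,x,y,w,h,k:cv2.resize(im[y:y+h,x:x+w],None,fx=k,fy=k,interpolation=cv2.INTER_CUBIC)
cv2.imwrite("pics/c3.png",np.hstack([r(a,310,60,130,170,3),r(b,160,110,130,170,3)]))
E
```

```text
t 8.1 p [0.5254 0.247  0.2127] yaw y -0.0176 zaxis [ 1.e-04 -6.e-04 -1.e+00] F [-0.5 -0.  -2. ] w 15.7 g 30.0 q7 -0.31
slide mm [ 2.1  3.6 91.7] rotz -0.003631617242148888
```

View pics/c3.png

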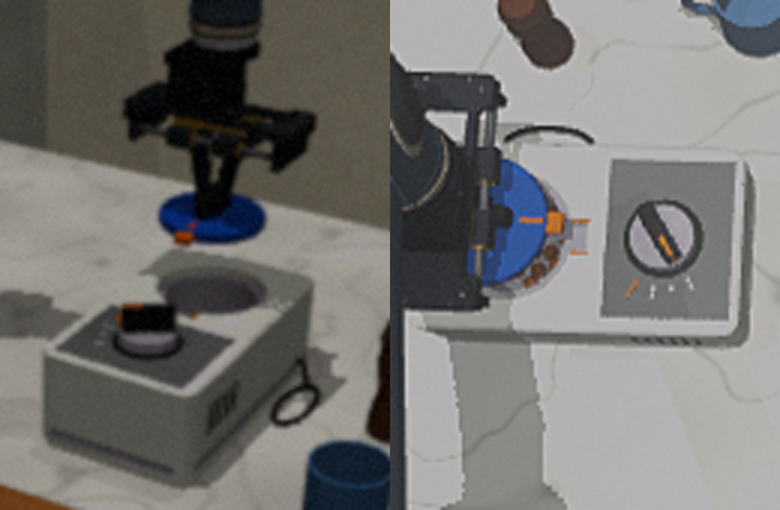

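The scene picture shows the lid level in the grip above the bowl. The top picture shows its right edge and lug near (215,184). I measure where the lid sits relative to the TCP.

```bash
cat > arc.py <<'E'
import sys
from h import *
from scipy.optimize import least_squares
def run(f,zt,box=(185,150,222,215)):
    t=cv2.imread(f);hs=cv2.cvtColor(t,cv2.COLOR_BGR2HSV)
    x0,y0,x1,y1=box; m=cv2.inRange(hs,(105,120,40),(130,255,255)); 
    P=[]
    sat=cv2.GaussianBlur(t[:,:,0].astype(np.float32)-t[:,:,2],(0,0),.5)
    for y in range(y0,y1):
        xs=np.where(m[y,x0:x1])[0]
        if len(xs)<2: continue
        r=sat[y,x0+xs[-1]-3:x0+xs[-1]+5]; h=45.; k=np.where((r[:-1]>h)&(r[1:]<=h))[0]
        if len(k): P.append((x0+xs[-1]-3+k[-1]+(r[k[-1]]-h)/(r[k[-1]]-r[k[-1]+1]),y))
    W=np.array([plane("top",p,zt)[:2] for p in P])
    g=lambda p:np.linalg.norm(W-p,axis=1)-.058
    r=least_squares(g,W.mean(0)+[0,.04],loss="soft_l1",f_scale=.0007); e=g(r.x)
    print("lid centre",r.x.round(4),"n",len(W),"med|e|",np.median(abs(e)).round(5))
    z=np.zeros_like(m); mm=cv2.inRange(hs,(8,140,110),(24,255,255)); z[y0:y1,x0:x1+3]=mm[y0:y1,x0:x1+3]
    k,l,s,c=cv2.connectedComponentsWithStats(z); i=1+np.argmax(s[1:,4]); L=plane("top",c[i],zt)[:2]; d=L-r.x
    print("lug",s[i].tolist(),c[i].round(2),L.round(4),"dist",np.linalg.norm(d).round(4),"yaw",(np.arctan2(d[1],d[0])+np.pi/2).round(4))
if __name__=="__main__": run(sys.argv[1],float(sys.argv[2]))
E
python3 arc.py pics/top1.png 0.2095; python3 st.py 0.529 0.249 0.121 -0.014
```

```text
lid centre [0.5246 0.2474] n 42 med|e| 0.00034
lug [212, 180, 6, 8, 38] [214.53 183.68] [0.5234 0.1823] dist 0.0651 yaw -0.0175
t 8.2 p [0.5252 0.2478 0.2128] yaw y -0.0167 zaxis [ 2.e-04  0.e+00 -1.e+00] F [ 0.   0.1 -1.3] w 15.6 g 30.0 q7 -0.31
slide mm [ 1.2  3.7 91.8] rotz -0.002688954745124983
```

```bash
python3 -m jog '[{"hand":1,"slide":[1.5,4,0],"rot":[0,0,-0.003]},{"hand":1,"slide":[0,0,12],"rot":[0,0,0]},{"hand":1,"slide":[0,0,15],"rot":[0,0,0]},{"hand":1,"slide":[0,0,15],"rot":[0,0,0]},{"hand":1,"slide":[0,0,15],"rot":[0,0,0]},{"hand":1,"slide":[0,0,10],"rot":[0,0,0]},{"hand":1,"slide":[0,0,5],"rot":[0,0,0]},{"hand":1,"slide":[0,0,0],"rot":[0,0,0]},{"hand":1,"slide":[0,0,0],"rot":[0,0,0]},{"hand":1,"slide":[0,0,0],"rot":[0,0,0]}]' >/dev/null
python3 - <<'E'
from h import *
for n in("scene","top"): cv2.imwrite(f"pics/{n}2.png",grab_frame(n))
a,b=cv2.imread("pics/scene2.png"),cv2.imread("pics/top2.png")
r=lambda im,x,y,w,h,k:cv2.resize(im[y:y+h,x:x+w],None,fx=k,fy=k,interpolation=cv2.INTER_CUBIC)
cv2.imwrite("pics/c4.png",np.hstack([r(a,340,115,80,110,5),r(b,170,135,80,110,5)]))
E
python3 st.py 0.529 0.249 0.121 -0.014; python3 arc.py pics/top2.png 0.137
```

```text
t 9.3 p [0.5293 0.2512 0.1412] yaw y -0.011 zaxis [ 1.1e-03  9.0e-04 -1.0e+00] F [-0.1  0.5 -1. ] w 15.8 g 30.0 q7 -0.25
slide mm [-2.2 -0.3 20.2] rotz 0.0030352549491636793
lid centre [0.529  0.2516] n 39 med|e| 0.0003
lug [217, 185, 5, 6, 28] [219.14 187.57] [0.5271 0.1867] dist 0.0648 yaw -0.0293
```

View pics/c4.png

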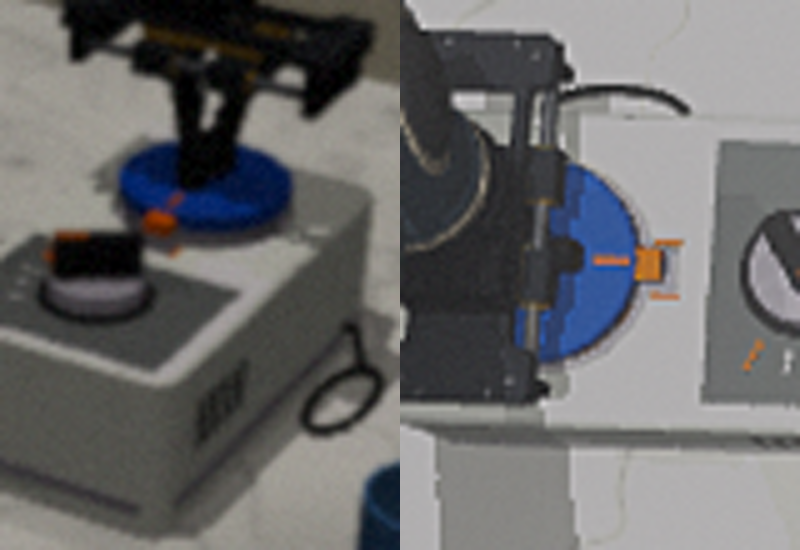

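```bash
python3 -m jog '[{"hand":1,"slide":[-2,0.3,0],"rot":[0,0,0]},{"hand":1,"slide":[0,0,0],"rot":[0,0,0]},{"hand":1,"slide":[0,0,3],"rot":[0,0,0]},{"hand":1,"slide":[0,0,3],"rot":[0,0,0]},{"hand":1,"slide":[0,0,2],"rot":[0,0,0]},{"hand":1,"slide":[0,0,2],"rot":[0,0,0]},{"hand":1,"slide":[0,0,1],"rot":[0,0,0]},{"hand":1,"slide":[0,0,1],"rot":[0,0,0]},{"hand":1,"slide":[0,0,0],"rot":[0,0,0]},{"hand":1,"slide":[0,0,0],"rot":[0,0,0]}]' >/dev/null
python3 st.py 0.529 0.249 0.121 -0.014
```

```text
t 10.3 p [0.5292 0.249  0.1286] yaw y -0.011 zaxis [ 1.e-04  1.e-04 -1.e+00] F [-0.3  0.2 -1.9] w 15.8 g 30.0 q7 -0.24
slide mm [-0.  -0.2  7.6] rotz 0.0030274130941816413
```

```bash
python3 -m jog '[{"hand":1,"slide":[0,0,1.5],"rot":[0,0,0.003]},{"hand":1,"slide":[0,0,1.5],"rot":[0,0,0]},{"hand":1,"slide":[0,0,1],"rot":[0,0,0]},{"hand":1,"slide":[0,0,1],"rot":[0,0,0]},{"hand":1,"slide":[0,0,1],"rot":[0,0,0]},{"hand":1,"slide":[0,0,0.5],"rot":[0,0,0]},{"hand":1,"slide":[0,0,0.5],"rot":[0,0,0]},{"hand":1,"slide":[0,0,0],"rot":[0,0,0]},{"hand":1,"slide":[0,0,0],"rot":[0,0,0]},{"hand":1,"slide":[0,0,0],"rot":[0,0,0]}]' >/dev/null
python3 st.py 0.529 0.249 0.121 -0.014
```

```text
t 11.3 p [0.5292 0.249  0.1215] yaw y -0.014 zaxis [ 1.e-04  1.e-04 -1.e+00] F [ 1.3  0.2 -1.2] w 15.7 g 30.0 q7 -0.24
slide mm [-0.  -0.2  0.5] rotz 4.35088855783583e-05
```

Nearly home. I press gently the last bit to feel the contact.

```bash
python3 -m jog '[{"hand":1,"slide":[0,0,0.5],"rot":[0,0,0]},{"hand":1,"slide":[0,0,0.3],"rot":[0,0,0]},{"hand":1,"slide":[0,0,0.3],"rot":[0,0,0]},{"hand":1,"slide":[0,0,0],"rot":[0,0,0]},{"hand":1,"slide":[0,0,0],"rot":[0,0,0]},{"hand":1,"slide":[0,0,0],"rot":[0,0,0]},{"hand":1,"slide":[0,0,0],"rot":[0,0,0]},{"hand":1,"slide":[0,0,0],"rot":[0,0,0]},{"hand":1,"slide":[0,0,0],"rot":[0,0,0]},{"hand":1,"slide":[0,0,0],"rot":[0,0,0]}]' >/dev/null
python3 st.py 0.529 0.249 0.121 -0.014
```

```text
t 12.3 p [0.5292 0.249  0.1215] yaw y -0.014 zaxis [-2.e-04  8.e-04 -1.e+00] F [-3.4 -1.2  6.9] w 15.5 g 30.0 q7 -0.24
slide mm [-0.  -0.2  0.5] rotz -9.547200077175688e-06
```

```bash
python3 -m jog '[{"hand":-1,"slide":[0,0,-0.6],"rot":[0,0,0]},{"hand":-1,"slide":[0,0,0],"rot":[0,0,0]},{"hand":-1,"slide":[0,0,0],"rot":[0,0,0]},{"hand":-1,"slide":[0,0,0],"rot":[0,0,0]},{"hand":-1,"slide":[0,0,0],"rot":[0,0,0]},{"hand":-1,"slide":[0,0,0],"rot":[0,0,0]},{"hand":-1,"slide":[0,0,-15],"rot":[0,0,0]},{"hand":-1,"slide":[0,0,-25],"rot":[0,0,0]},{"hand":-1,"slide":[0,0,-25],"rot":[0,0,0]},{"hand":-1,"slide":[0,0,-15],"rot":[0,0,0]}]' >/dev/null
python3 st.py 0.527 0.102 0.20 2.127
```

```text
t 13.3 p [0.5303 0.2492 0.204 ] yaw y -0.0143 zaxis [ 0.0032  0.0021 -1.    ] F [0.1 0.5 0.4] w 84.2 g 0.0 q7 -0.3
slide mm [-147.3   -1.2    3.7] rotz 1.0002859119163707
```

```bash
python3 -m jog '[{"hand":-1,"slide":[-25,0,0],"rot":[0,0,0]},{"hand":-1,"slide":[-40,0,0],"rot":[0,0,0]},{"hand":-1,"slide":[-40,-1,0],"rot":[0,0,0]},{"hand":-1,"slide":[-30,0,0],"rot":[0,0,0]},{"hand":-1,"slide":[-12,0,0],"rot":[0,0,0]},{"hand":-1,"slide":[0,0,0],"rot":[0,0,-0.14]},{"hand":-1,"slide":[0,0,0],"rot":[0,0,-0.14]},{"hand":-1,"slide":[0,0,0],"rot":[0,0,-0.14]},{"hand":-1,"slide":[0,0,0],"rot":[0,0,-0.14]},{"hand":-1,"slide":[0,0,0],"rot":[0,0,-0.14]}]' >/dev/null
python3 -m jog '[{"hand":-0.3,"slide":[0,0,0],"rot":[0,0,-0.14]},{"hand":-0.3,"slide":[0,0,0],"rot":[0,0,-0.14]},{"hand":-0.3,"slide":[0,0,0],"rot":[0,0,-0.14]},{"hand":-0.3,"slide":[0,0,0],"rot":[0,0,-0.14]},{"hand":-0.3,"slide":[0,0,0],"rot":[0,0,-0.14]},{"hand":-0.3,"slide":[0,0,0],"rot":[0,0,-0.14]},{"hand":-0.3,"slide":[0,0,0],"rot":[0,0,-0.14]},{"hand":-0.3,"slide":[0,0,0],"rot":[0,0,-0.14]},{"hand":-0.3,"slide":[0,0,0],"rot":[0,0,-0.14]},{"hand":-0.3,"slide":[0,0,0],"rot":[0,0,-0.14]}]' >/dev/null
python3 - <<'E'
from h import *
for n in("scene","top"): cv2.imwrite(f"pics/{n}3.png",grab_frame(n))
a,b=cv2.imread("pics/scene3.png"),cv2.imread("pics/top3.png")
r=lambda im,x,y,w,h,k:cv2.resize(im[y:y+h,x:x+w],None,fx=k,fy=k,interpolation=cv2.INTER_CUBIC)
cv2.imwrite("pics/c5.png",np.hstack([r(a,320,110,100,110,4),r(b,165,135,100,110,4)]))
E
python3 st.py 0.527 0.102 0.135 2.127
```

```text
t 15.4 p [0.5262 0.1031 0.2013] yaw y 2.087 zaxis [ 1.e-04  8.e-04 -1.e+00] F [ 0.5 -0.3  0.2] w 56.6 g 0.0 q7 1.89
slide mm [-0.1 -1.4 66.3] rotz -0.039984597966377766
```

View pics/c5.png

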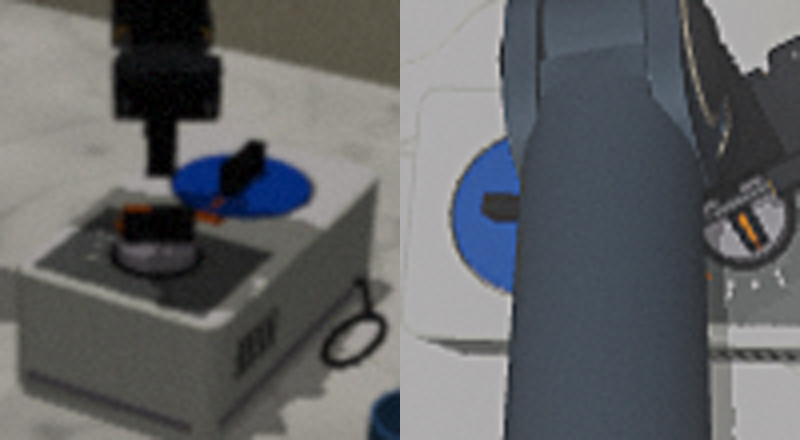

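The lid lies flush in its seat with the lug in the notch (scene crop ~(245,185)). The gripper stands above the dial bar, so I descend onto it.

```bash
python3 -m jog '[{"hand":-0.3,"slide":[0,-1,10],"rot":[0,0,-0.04]},{"hand":-0.3,"slide":[0,0,15],"rot":[0,0,0]},{"hand":-0.3,"slide":[0,0,15],"rot":[0,0,0]},{"hand":-0.3,"slide":[0,0,10],"rot":[0,0,0]},{"hand":-0.3,"slide":[0,0,8],"rot":[0,0,0]},{"hand":-0.3,"slide":[0,0,4],"rot":[0,0,0]},{"hand":-0.3,"slide":[0,0,3],"rot":[0,0,0]},{"hand":-0.3,"slide":[0,0,0],"rot":[0,0,0]},{"hand":-0.3,"slide":[0,0,0],"rot":[0,0,0]},{"hand":-0.3,"slide":[0,0,0],"rot":[0,0,0]}]' >/dev/null
python3 st.py 0.527 0.102 0.135 2.127
python3 -m jog '[{"hand":1,"slide":[0,0,0],"rot":[0,0,0]},{"hand":1,"slide":[0,0,0],"rot":[0,0,0]},{"hand":1,"slide":[0,0,0],"rot":[0,0,0]},{"hand":1,"slide":[0,0,0],"rot":[0,0,0]},{"hand":1,"slide":[0,0,0],"rot":[0,0,0]},{"hand":1,"slide":[0,0,0],"rot":[0,0,0]},{"hand":1,"slide":[0,0,0],"rot":[0,0,0]},{"hand":1,"slide":[0,0,0],"rot":[0,0,0]},{"hand":1,"slide":[0,0,0],"rot":[0,0,0]},{"hand":1,"slide":[0,0,0],"rot":[0,0,0]}]' 40 >/dev/null
python3 st.py 0.527 0.102 0.135 2.127; python3 -c "
from bench import *;print(read_state()['ft_torque'])"
```

```text
t 16.4 p [0.5269 0.1012 0.1365] yaw y 2.1258 zaxis [ 8.e-04  4.e-04 -1.e+00] F [-0.5 -0.2 -0.1] w 56.7 g 0.0 q7 1.96
slide mm [-0.5  0.6  1.5] rotz -0.0011821645811171955
t 17.4 p [0.5263 0.1016 0.136 ] yaw y 2.1264 zaxis [-5.e-04  5.e-04 -1.e+00] F [-1.1  1.8  1.6] w 15.7 g 40.0 q7 1.96
slide mm [-0.8 -0.   1. ] rotz -0.0005835238397988718
[0.49140221 0.43602403 0.02150292]
```

```bash
python3 -m jog '[{"hand":1,"slide":[0,0,0],"rot":[0,0,0.06]},{"hand":1,"slide":[0,0,0],"rot":[0,0,0.07]},{"hand":1,"slide":[0,0,0],"rot":[0,0,0.07]},{"hand":1,"slide":[0,0,0],"rot":[0,0,0.07]},{"hand":1,"slide":[0,0,0],"rot":[0,0,0.07]},{"hand":1,"slide":[0,0,0],"rot":[0,0,0.07]},{"hand":1,"slide":[0,0,0],"rot":[0,0,0.07]},{"hand":1,"slide":[0,0,0],"rot":[0,0,0.07]},{"hand":1,"slide":[0,0,0],"rot":[0,0,0.07]},{"hand":1,"slide":[0,0,0],"rot":[0,0,0]}]' 50 >/dev/null
python3 st.py 0.527 0.102 0.136 1.046
```

```text
t 18.4 p [0.526  0.1028 0.1361] yaw y 1.5068 zaxis [-0.0011  0.0017 -1.    ] F [-2.7  3.9  1.9] w 15.6 g 50.0 q7 1.4
slide mm [-1.  -0.7  0.1] rotz 0.46075649390372586
```

```bash
python3 -m jog '[{"hand":1,"slide":[0,0,0],"rot":[0,0,0.07]},{"hand":1,"slide":[0,0,0],"rot":[0,0,0.07]},{"hand":1,"slide":[0,0,0],"rot":[0,0,0.07]},{"hand":1,"slide":[0,0,0],"rot":[0,0,0.07]},{"hand":1,"slide":[0,0,0],"rot":[0,0,0.07]},{"hand":1,"slide":[0,0,0],"rot":[0,0,0.07]},{"hand":1,"slide":[0,0,0],"rot":[0,0,0.04]},{"hand":1,"slide":[0,0,0],"rot":[0,0,0]},{"hand":1,"slide":[0,0,0],"rot":[0,0,0]},{"hand":1,"slide":[0,0,0],"rot":[0,0,0]}]' 50 >/dev/null
python3 st.py 0.527 0.102 0.136 1.046
python3 - <<'E'
from h import *
for n in("scene","top"): cv2.imwrite(f"pics/{n}4.png",grab_frame(n))
a,b=cv2.imread("pics/scene4.png"),cv2.imread("pics/top4.png")
r=lambda im,x,y,w,h,k:cv2.resize(im[y:y+h,x:x+w],None,fx=k,fy=k,interpolation=cv2.INTER_CUBIC)
cv2.imwrite("pics/c6.png",np.hstack([r(a,320,130,80,75,5),r(b,220,160,80,75,5)]))
print(read_state()["ft_torque"])
E
```

```text
t 19.4 p [0.5263 0.1036 0.1361] yaw y 1.0488 zaxis [-6.0e-04  2.8e-03 -1.0e+00] F [-2.3  6.3  1.7] w 15.6 g 50.0 q7 0.99
slide mm [-1.4 -1.   0.1] rotz 0.0027867169926996116
[1.30490682 0.45393201 0.18972193]
```

View pics/c6.png

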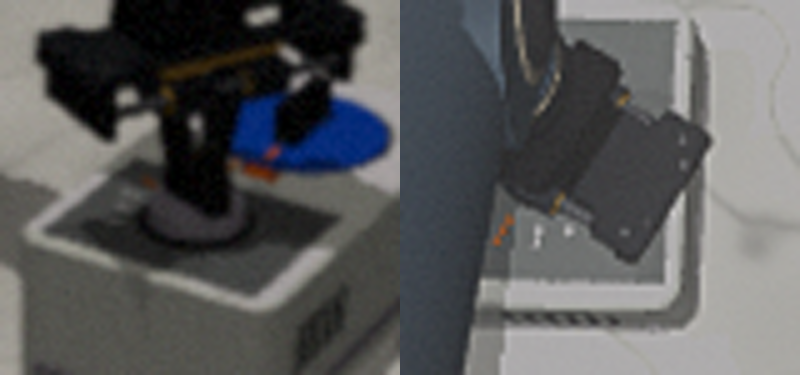

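```bash
python3 st.py; python3 -c "
from bench import *
print(job_done())"
```

```text
t 19.5 p [0.5263 0.1036 0.1361] yaw y 1.0487 zaxis [-5.0e-04  2.8e-03 -1.0e+00] F [-1.6  6.2  1.3] w 15.5 g 50.0 q7 0.99
the job is handed in; nothing more can be done
None
```

The small blue lid is in its seat, flat with the lug in the notch and let go, and the dial is held at about 1.08 rad (setting three); I took that angle from the gripper's turn because the gripper hid the dial, and handed the job in at 19.5 s.

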